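# Gauge the bore in the cake stand foot

## Task

Before I glue the post into my cake stand I need to know how deep I drilled its pale beech foot. Take the depth gauge out of its white holder, lower the rod into the hole in the beech foot until it really bottoms out (past the drag of its red collar), and hold it pressed against the bottom with about a kilogram of push for two seconds, never hard enough to dent the wood (25 N). Then let go and leave the gauge standing in the hole with the collar down on the wood so that I can read it; do not touch the dark walnut foot with the gauge and leave everything else where it is.

Things in the scene. Friction and masses are not known exactly. Their poses are not given: they have to be found in the camera images.
- gauge_grip (a point): Centre of the black handle of the depth gauge, a loose upright tool of about 0.175 kg (0.13 to 0.22). The handle is a cylinder 22 mm across and 55 mm long; below it hangs a plain steel rod 12 mm across and 110 mm long, whose last 9 mm taper to a flat end 7 mm across. This point is 137.5 mm above the rod's lower end; z is the gauge's axis, pointing up from rod to handle. At the start the gauge stands upright in the white holder.
- gauge_tip (a point): Centre of the flat lower end of the gauge's rod; same axes. A force of more than 25 N on it dents the wood.
- collar_under (a point): Centre of the underside of the red stop collar, a ring 26 mm across and 12 mm high on the gauge's rod. It slides along the rod only against a steady drag of about 4 N (5 N if moved at 200 mm/s) and stays where it is left. Too wide for the holes: when the rod goes down a hole it meets the wood and is pushed up the rod, and that drag adds to the push; it is not the bottom of the hole.
- collar (a joint): Position of the red collar along the rod in m: the underside of the collar is 22 mm + this above the rod's lower end. Range 0 to 0.06, grows towards the handle; 2 to 6 mm at the start.
- beech_mouth (a point): Centre of the mouth of the hole in the pale beech foot, at the top face of the foot. The foot is a square block 100 x 100 mm, 70 mm high, on a plinth 120 x 120 mm and 15 mm high, fixed to the counter; the hole is vertical, 14 mm across with a 1.5 mm broken edge, blind, and somewhere between 36 and 54 mm deep: the true depth is not known. z is up.
- walnut_mouth (a point): The same point of the dark walnut foot, same outer size, with a similar hole. Not to be touched with the gauge. The two feet may stand in either place.
- holder: White ceramic block 70 x 70 x 30 mm, fixed; origin at the centre of its underside. A hole 13 mm across and 20 mm deep in its top carries the gauge, which must be lifted straight up out of it.
- bowl: Bystander: glass mixing bowl, 220 mm across, 100 mm high; origin at the centre of its underside
- tin_a: Bystander: round aluminium cake tin, 186 mm across, 52 mm high; origin at the centre of its underside
- tin_b: Bystander: a second cake tin, the same; origin at the centre of its underside
- sifter: Bystander: stainless steel sifter with a crank and a handle, body 116 mm across, 108 mm high; origin at the centre of its underside
- scraper: Bystander: yellow silicone scraper, lying flat, 220 mm long; origin at the centre of its underside
- jar: Bystander: amber glass jar with a steel cap, 76 mm across, 100 mm high; origin at the centre of its underside
Things that resemble listed ones, but are neither listed nor needed, are in the scene too. What is shaped like the part that bears gauge_grip but green or orange is not meant. What is shaped like the part that bears beech_mouth but turquoise is not meant.

How it is judged (in metres and radians):
On the way, in this order (a step that is already met when the one before it is completed fails the run):
1. the gauge is lifted clear of its holder (height (world z) of gauge_tip above 0.045 m and distance of gauge_tip from where it was at the start of the episode above 0.035 m), for 0.1 s.
2. the rod's end is pressed on the bottom of the beech foot's hole with 4 to 20 N for 1.5 s, upright, with the collar down on the wood (contact force between gauge_c0 and anything else between 4 and 20 N and z of gauge_tip in the frame of beech_mouth below -0.033 m and horizontal distance between gauge_tip and beech_mouth below 0.004 m and z of collar_under in the frame of beech_mouth below 0.002 m), for 1.5 s.
At the end, for the whole second after the job is handed in: The gauge stands released and at rest in the hole of the beech foot, within 0.1 rad of upright, its end at least 33 mm deep, the underside of the collar within 2 mm of the foot's top face (z of gauge_tip in the frame of beech_mouth below -0.033 m and horizontal distance between gauge_tip and beech_mouth below 0.004 m and z of collar_under in the frame of beech_mouth between -0.002 and 0.002 m and angle between gauge_tip's own z axis and vertical below 0.1 rad and linear speed of gauge below 0.01 m/s and contact force between the fingers and gauge below 0.5 N); the robot touches nothing.
It fails at once if the rod's end is pressed with more than 25 N (the wood is dented) (contact force between gauge_c0 and anything else above 25 N).
It fails at once if the gauge touches the walnut foot (contact force between gauge and walnut above 0.5 N).
It fails at once if a bystander is shifted by more than 15 mm (distance of any of bowl, tin_a, tin_b, sifter, scraper, jar from where it was at the start of the episode above 0.015 m).
It also fails if it takes over 58 s, if anything falls off the work surface, if the arm or the gripper's body presses on something with over 40 N, if the wrist force passes 120 N, or if a joint passes its speed limit or range.

## Robot

A 6-joint arm with a two-finger parallel gripper is mounted at the origin on the work surface. World frame = base frame: x ahead of the robot, y to its left, z up, the work surface at z = 0. Lengths are in m, angles in degrees, forces in N, time in s.
With the tool pointing down it reaches from about 0.4 to 0.825 m from the base axis. Payload 7 kg.
Tool frame: the origin (TCP) lies midway between the tips of the shut fingers; the grasp point (between the pads) lies 19 mm behind it; z points along the fingers, y is the line along which they close (so a half turn about z gives the same grasp; the last joint's range is limited). The gripper opens to 88 mm and grips with 3 to 60 N. Pads are 19 mm wide; open, the fingers measure 130 mm over their backs; the gripper's body (78 mm by 193 mm) begins 47 mm behind the grasp point.
Start: joints at [87.554, 20.546, 0.682, 0, -70.136, -16.507], TCP at [0.219, 0.638, 0.227] pointing down, gripper open.
Joint ranges: [-176.03, 176.03], [-82.01, 121.73], [-58.28, 71.71], [-173.87, 95.51], [-174.79, -0.11], [-173.66, 173.66]. Speed limits (degrees/s): [136.94, 136.94, 172.46, 180, 180, 180].

## Interface

Orientations are given as a 3x3 rotation matrix whose columns are the frame's x, y, z axes.
In Python, from rig import robot gives the robot as it stands. Calls block until the motion is done:
- robot.goto(position, orientation): joint-space move of the TCP to a pose.
- robot.servo_line(position, ori=None, speed=0.15): straight line of the TCP; ori=None keeps the orientation; speed is the mean speed in m/s.
- robot.movej(angles): joint-space move.
- robot.move_gripper(opening): opening from 0.0 (shut) to 1.0 (fully open); the grip force is fixed at half the most; returns when the fingers have stopped.
- robot.dwell(seconds).
- robot.ik(position, orientation): joint angles nearest the present ones, or None.
- robot.grab_frame(name): name is "scene" or "side" or "wrist"; returns (picture, depth): 420x560x3 uint8, red, green, blue; 420x560 float32, m along the optical axis (not along the pixel's ray), 0 where there is no reading.
- robot.camera_info(name): a dict with "vfov" (degrees; the focal length in pixels is half the picture's height over the tangent of half this angle, whatever the lens; pixels are square), "cx", "cy" (the principal point, pixels), "k1" (the pictures are not rectified: a ray, as slopes to the right and down, at radius r is drawn at 1 + k1 r^2 times it, then the intrinsics apply), "view" (4x4, takes a point from world to camera coordinates); the wrist camera has in their place "T_tool_cam" (4x4, takes a point from camera to tool coordinates, whose origin is the TCP and whose axes are the flange's). Camera axes: x right, y down, z forward; pixel columns grow to the right and rows downward; lengths in m; the calibration is good to about 2 mm. A picture is of the moment at which its call begins: read the wrist's pose just before it. camera_info takes no time and is no camera call.
A pose or a line that the arm cannot do raises robot.Unreachable and nothing moves.
- robot.job_done(): hands the job in, once; it reports no verdict.
Readings, each from a call of its own:
- robot.read_t(): time.
- robot.read_qpos(): joint angles.
- robot.read_qvel(): joint speeds.
- robot.read_effort(): joint torques, N m.
- robot.read_position(): TCP position.
- robot.read_tcp_rot(): TCP orientation.
- robot.read_force(): force on the tool from outside, world axes, zero at the start.
- robot.read_ft_torque(): the same for the moment, N m.
- robot.read_grip_width(): opening from 0.0 (shut) to 1.0 (fully open).
Only numpy, scipy, OpenCV 4.12 (cv2) and the standard library are available. Lean on these libraries where they do the work, as an engineer would, in place of code of your own. Each camera call takes 0.05 s, during which the arm holds its last target. There are 200 camera calls.

## Working session

There is one attempt and no reset: what is moved stays moved. The work goes in short steps, each a Python script; the robot and the scene stay as the last script left them, time stands still between calls to the robot, and variables do not carry over. Pictures are saved under pics/ and viewed, on a budget of 10 in all, crops included, one or two more only if the job needs it, and the job is handed in when it is done.

```bash
mkdir -p pics; ls
python3 - <<'E'
from rig import robot
import cv2,numpy as np
for n in ["scene","side"]:
    p,d=robot.grab_frame(n); cv2.imwrite(f"pics/{n}0.png",p[:,:,::-1]); np.savez(f"{n}0.npz",p=p,d=d)
    c=robot.camera_info(n); print(n,{k:(np.round(v,4).tolist() if k=="view" else v) for k,v in c.items()})
print(robot.camera_info("wrist"),robot.read_t(),robot.read_force())
a=[cv2.imread(f"pics/{n}0.png") for n in ["scene","side"]]
E
```

```text
pics
scene {'vfov': 49.65461379273322, 'cx': 274.24442723244783, 'cy': 205.8144115922431, 'k1': -0.0556457189178766, 'view': [[0.1958, 0.9805, 0.0145, -0.0915], [0.8343, -0.1588, -0.5279, -0.4131], [-0.5153, 0.1155, -0.8492, 1.6893], [0.0, 0.0, 0.0, 1.0]]}
side {'vfov': 48.874602887020714, 'cx': 275.45539800597453, 'cy': 211.74670324270303, 'k1': -0.008813922664366732, 'view': [[0.9765, -0.2155, 0.0008, -0.5686], [-0.1459, -0.6637, -0.7337, 0.1579], [0.1587, 0.7163, -0.6795, 1.3352], [0.0, 0.0, 0.0, 1.0]]}
{'vfov': 67.83504131958578, 'cx': 275.5817193334198, 'cy': 211.722096394759, 'k1': -0.06266957351943071, 'T_tool_cam': array([[ 4.53448391e-04, -9.60625663e-01, -2.77845516e-01,
         7.49614418e-02],
       [ 9.99999729e-01,  5.96699722e-04, -4.31019365e-04,
         1.41864097e-03],
       [ 5.79838605e-04, -2.77845245e-01,  9.60625673e-01,
        -1.57510838e-01],
       [ 0.00000000e+00,  0.00000000e+00,  0.00000000e+00,
         1.00000000e+00]])} 0.1 [ 0.10489392 -0.61470299  0.08567629]
```

View pics/scene0.png

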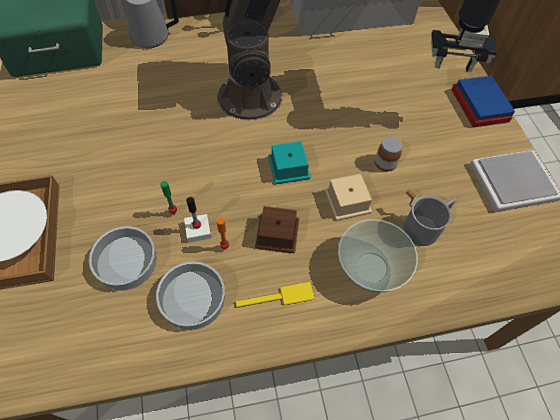

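View pics/side0.png

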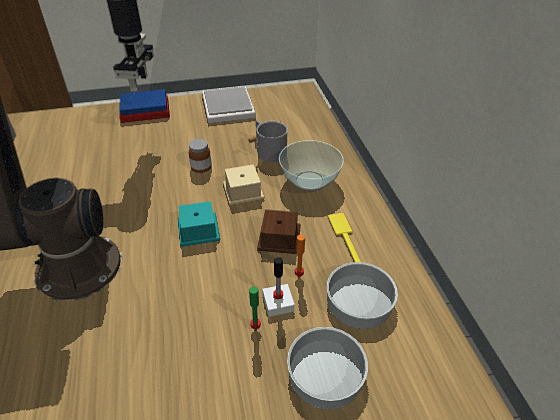

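The scene picture shows three gauge-like tools: green (167,190), black standing in the white holder (192,205) and orange (222,230). The black one in the white holder is the one meant. The feet are turquoise (290,160), walnut (278,228) and beech (350,192); the pale one is the beech foot. Next I measure both from the two views and confirm with an enlarged crop.

```bash
cat > h.py <<'E'
import numpy as np, cv2
def K(c):
    f=210/np.tan(np.radians(c["vfov"]/2)); return np.array([[f,0,c["cx"]],[0,f,c["cy"]],[0,0,1.]])
def ray(c,uv,T=None):
    """world origin and direction (per unit depth); T=cam->world"""
    x=cv2.undistortPoints(np.array([[uv]],float),K(c),np.array([c["k1"],0,0,0]),) [0,0]
    # cv2 model: drawn = x*(1+k1 r^2), same as ours
    if T is None: T=np.linalg.inv(c["view"])
    return T[:3,3],T[:3,:3]@np.array([x[0],x[1],1.])
def plane(o,d,z): return o+d*(z-o[2])/d[2]
def tri(rs):
    A=np.zeros((3,3));b=np.zeros(3)
    for o,d in rs:
        d=d/np.linalg.norm(d);P=np.eye(3)-np.outer(d,d);A+=P;b+=P@o
    p=np.linalg.solve(A,b); return p,[np.linalg.norm(np.cross(p-o,d/np.linalg.norm(d))) for o,d in rs]
def proj(c,p,T=None):
    V=c["view"] if T is None else np.linalg.inv(T)
    q=V[:3,:3]@p+V[:3,3]; x=q[:2]/q[2]; x=x*(1+c["k1"]*(x@x)); k=K(c); return x*k[0,0]+k[:2,2]
def wristT(robot):
    T=np.eye(4);T[:3,:3]=robot.read_tcp_rot();T[:3,3]=robot.read_position(); return T@robot.camera_info("wrist")["T_tool_cam"]
def blob(mask,near,minA=5):
    n,l,s,c=cv2.connectedComponentsWithStats(mask.astype(np.uint8))
    k=min((i for i in range(1,n) if s[i,4]>=minA),key=lambda i:np.hypot(*(c[i]-near)))
    return c[k],s[k],l==k
E
cat > m.py <<'E'
from rig import robot
from h import *
near={"scene":dict(h=(192,205),b=(349,181),w=(278,222),t=(291,156)),"side":dict(h=(278,266),b=(242,176),w=(280,222),t=(196,213))}
R={}
for n in near:
    z=np.load(n+"0.npz");p=z["p"].astype(int);c=robot.camera_info(n)
    g=p.sum(2)
    for k,nr in near[n].items():
        if k=="h": m=(p.max(2)<60)
        else:
            x,y=nr; w=g[y-6:y+7,x-6:x+7]; t=(np.median(w)+w.min())/2; m=np.zeros_like(g,bool); m[y-6:y+7,x-6:x+7]=w<t
        ce,s,_=blob(m,np.array(nr),2); R[n,k]=ray(c,ce); print(n,k,ce.round(1),s)
        if k!="h": print("  plane",plane(*R[n,k],0.085).round(4))
for k in "hbwt": print(k,*[np.round(a,4) for a in tri([R["scene",k],R["side",k]])])
a=[cv2.resize(np.load(f"{n}0.npz")["p"][y:y+100,x:x+133,::-1],None,fx=3,fy=3,interpolation=cv2.INTER_CUBIC) for n,x,y in [("scene",135,165),("side",215,240),("scene",280,140),("side",185,140)]]
cv2.imwrite("pics/crop1.png",np.vstack([np.hstack(a[:2]),np.hstack(a[2:])])[:,:800])
E
python3 m.py
```

```text
scene h [191.1 204.7] [187 197   9  18 108]
scene b [346.2 175.3] [343 175   9   2  13]
  plane [0.4786 0.2227 0.085 ]
scene w [277.5 222.3] [276 221   4   4  14]
  plane [ 0.6021 -0.0186  0.085 ]
scene t [289.5 154.8] [288 154   4   3  10]
  plane [0.3683 0.0677 0.085 ]
side h [278.  267.1] [274 257   9  21 168]
side b [241.6 175.3] [240 174   4   3   9]
  plane [0.5151 0.21   0.085 ]
side w [279.  221.8] [277 221   5   3  13]
  plane [ 0.5863 -0.0293  0.085 ]
side t [195.8 213.8] [194 213   5   3  13]
  plane [0.3521 0.0572 0.085 ]
h [ 0.535  -0.2505  0.1475] [0.0021 0.0021]
b [0.505  0.2056 0.1031] [0.0144 0.0144]
w [ 0.5912 -0.0151  0.0688] [0.002 0.002]
t [0.3533 0.0727 0.0685] [0.0023 0.0023]
```

View pics/crop1.png

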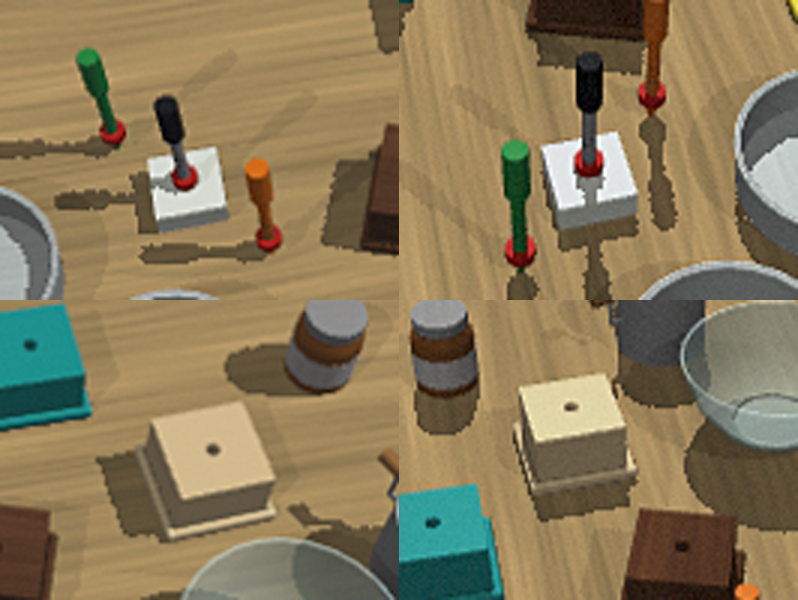

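The crop confirms it: the black handle with red collar stands in the white holder, and the beech hole is at crop (213,450), i.e. scene (351,190). My seed there was off. I'll re-measure it, check the top height with depth, and locate the neighbours.

```bash
sed -i 's/b=(349,181)/b=(351,190)/' m.py
cat >> m.py <<'E'
print("---")
for n in near:
    z=np.load(n+"0.npz");d=z["d"];c=robot.camera_info(n)
    for k in "bwt":
        x,y=near[n][k]; print(n,k,[np.round(o+r*d[y+dy,x+dx],3).tolist() for dx,dy in [(-8,0),(8,0),(0,5)] for o,r in [ray(c,(x+dx,y+dy))]])
for k,lo,hi in [("green",(45,120,30),(80,255,255)),("orange",(5,180,60),(15,255,255))]:
    rs=[]
    for n,nr in zip(near,[(167,187),(252,300)] if k=="green" else [(222,230),(300,245)]):
        p=np.load(n+"0.npz")["p"]; ce,s,_=blob(cv2.inRange(cv2.cvtColor(p,cv2.COLOR_RGB2HSV),lo,hi),np.array(nr),20); print(ce,s); rs.append(ray(robot.camera_info(n),ce))
    print(k,tri(rs))
E
python3 m.py
```

```text
scene h [191.1 204.7] [187 197   9  18 108]
scene b [350.5 189.5] [349 188   4   4  12]
  plane [0.5318 0.2207 0.085 ]
scene w [277.5 222.3] [276 221   4   4  14]
  plane [ 0.6021 -0.0186  0.085 ]
scene t [289.5 154.8] [288 154   4   3  10]
  plane [0.3683 0.0677 0.085 ]
side h [278.  267.1] [274 257   9  21 168]
side b [241.6 175.3] [240 174   4   3   9]
  plane [0.5151 0.21   0.085 ]
side w [279.  221.8] [277 221   5   3  13]
  plane [ 0.5863 -0.0293  0.085 ]
side t [195.8 213.8] [194 213   5   3  13]
  plane [0.3521 0.0572 0.085 ]
h [ 0.535  -0.2505  0.1475] [0.0021 0.0021]
b [0.5191 0.2283 0.0682] [0.0024 0.0024]
w [ 0.5912 -0.0151  0.0688] [0.002 0.002]
t [0.3533 0.0727 0.0685] [0.0023 0.0023]
---
scene b [[0.521, 0.202, 0.071], [0.53, 0.251, 0.071], [0.544, 0.221, 0.073]]
scene w [[0.59, -0.038, 0.073], [0.598, 0.008, 0.07], [0.609, -0.018, 0.07]]
scene t [[0.359, 0.049, 0.072], [0.368, 0.1, 0.071], [0.382, 0.07, 0.07]]
side b [[0.493, 0.234, 0.068], [0.544, 0.22, 0.069], [0.513, 0.192, 0.076]]
side w [[0.569, -0.011, 0.071], [0.615, -0.022, 0.072], [0.588, -0.037, 0.071]]
side t [[0.329, 0.08, 0.072], [0.377, 0.072, 0.07], [0.351, 0.052, 0.073]]
[166.86111111 192.44444444] [161 181  13  28 144]
[253.86580087 302.06493506] [249 287  10  37 231]
green (array([ 0.46043747, -0.31814354,  0.11690498]), [np.float64(0.0014326888624549457), np.float64(0.0014326888624549728)])
[221.47101449 228.11594203] [217 218  10  27 138]
[299.85714286 249.51612903] [296 234   9  38 217]
orange (array([ 0.60946626, -0.17859365,  0.11878369]), [np.float64(0.000673184805940598), np.float64(0.0006731848059405342)])
```

Top faces sit at z ≈ 0.070 in both depth and triangulation, so the plinth is included in the 70 mm. The beech mouth is ≈ (0.519, 0.228, 0.070). Handle centre z = 0.1475, which matches a gauge standing in a 10 mm floor. Green and orange lie along the diagonal, so I close the fingers across it. Next: look from near.

```bash
cat > o.py <<'E'
import numpy as np
def ori(s=1):
    y=np.array([1,-1,0])/np.sqrt(2)*s; z=np.array([0,0,-1.]); return np.column_stack([np.cross(y,z),y,z])
E
python3 - <<'E'
from rig import robot
from h import *; from o import *
for s in (1,-1):
    for p in ([.535,-.2505,.30],[.519,.228,.30],[.519,.228,.14]): 
        q=robot.ik(p,ori(s)); print(s,p,None if q is None else np.round(q,0))
best=min((1,-1),key=lambda s:max(abs(robot.ik(p,ori(s))[5]) for p in ([.535,-.2505,.30],[.519,.228,.30])))
print(best)
robot.goto([.535,-.2505,.30],ori(best)); 
T=wristT(robot);p,d=robot.grab_frame("wrist"); np.savez("w1.npz",p=p,d=d,T=T); cv2.imwrite("pics/w1.png",p[:,:,::-1])
print(robot.read_t(),robot.read_position(), proj(robot.camera_info("wrist"),np.array([.535,-.2505,.175]),T))
E
```

```text
1 [0.535, -0.2505, 0.3] [ -6.  10.  -4.   0. -76. 141.]
1 [0.519, 0.228, 0.3] [ 43.   8.  -6.   0. -75.  92.]
1 [0.519, 0.228, 0.14] [ 43.  15. -20.   0. -55.  92.]
-1 [0.535, -0.2505, 0.3] [ -6.  10.  -4.   0. -76. -39.]
-1 [0.519, 0.228, 0.3] [ 43.   8.  -6.   0. -75. -88.]
-1 [0.519, 0.228, 0.14] [ 43.  15. -20.   0. -55. -88.]
-1
3.45 [ 0.5352841  -0.24996337  0.29988504] [275.90195844 205.45205349]
```

View pics/w1.png

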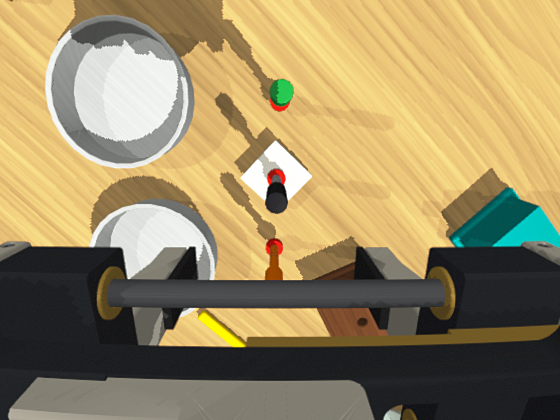

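Wrist view: the black handle's top is at (277,203) against a prediction of (276,205), so they agree. Green (281,91) and orange (274,270) lie along the image vertical, clear of the fingers. Refine, grasp, lift, then look at the beech mouth from above with the gauge in hand.

```bash
cat > g.py <<'E'
from rig import robot
from h import *; from o import *
c=robot.camera_info("wrist"); z=np.load("w1.npz"); p,d,T=z["p"].astype(int),z["d"],z["T"]
yy,xx=np.mgrid[:420,:560]
x=cv2.undistortPoints(np.stack([xx,yy],-1).reshape(-1,1,2).astype(float),K(c),np.array([c["k1"],0,0,0])).reshape(420,560,2)
W=np.einsum('ij,hwj->hwi',T[:3,:3],np.dstack([x,np.ones((420,560))])*d[...,None])+T[:3,3]
m=(np.abs(W[...,2]-.175)<.006)&(p.max(2)<70)&(np.hypot(xx-277,yy-203)<25)
(cx,cy),r=cv2.minEnclosingCircle(np.argwhere(m)[:,::-1].astype(np.float32)); 
g=plane(*ray(c,(cx,cy),T),.175); print(m.sum(),cx,cy,r,g, "mean",W[m].mean(0))
if np.hypot(g[0]-.535,g[1]+.2505)<.006 and 8<r<18:
    O=ori(-1); robot.servo_line([g[0],g[1],.21],O); robot.servo_line([g[0],g[1],.1315],speed=.08)
    print(robot.read_position(),robot.read_force()); robot.move_gripper(0.0); print(robot.read_grip_width()*88,robot.read_force())
    robot.servo_line([g[0],g[1],.305],speed=.08); print(robot.read_force(),robot.read_t(),robot.read_grip_width()*88)
    # wrist looks ahead of TCP along tool x: put beech mouth in view
    b=np.array([.519,.228]); t=b-O[:2,0]*.06
    robot.goto([t[0],t[1],.305],O); robot.dwell(.3)
    Tw=wristT(robot); P,D=robot.grab_frame("wrist"); np.savez("w2.npz",p=P,d=D,T=Tw); print(proj(c,np.r_[b,.07],Tw),robot.read_t())
    S=[robot.grab_frame(n)[0] for n in("scene","side")]; np.savez("s2.npz",scene=S[0],side=S[1])
    big=np.zeros((600,800,3),np.uint8); big[:420,:560]=P; 
    big[420:,:400]=cv2.resize(S[0][130:220,260:460],(400,180)); big[420:,400:]=cv2.resize(S[1][90:180,150:350],(400,180)); cv2.imwrite("pics/w2.png",big[:,:,::-1])
E
python3 g.py
```

```text
381 275.9545593261719 201.36363220214844 11.145730972290039 [ 0.53217957 -0.25326084  0.175     ] mean [ 0.53232683 -0.25298059  0.17408291]
[ 0.53259793 -0.25337438  0.13207641] [ 0.05304122  0.46108026 -0.29347071]
21.42281934198213 [-0.47005654 -0.06023705 -0.32717159]
[ 0.52589976 -0.03209818 -1.01088822] 8.7 21.54559726038874
[276.37759207 135.56842365] 10.95
```

View pics/w2.png

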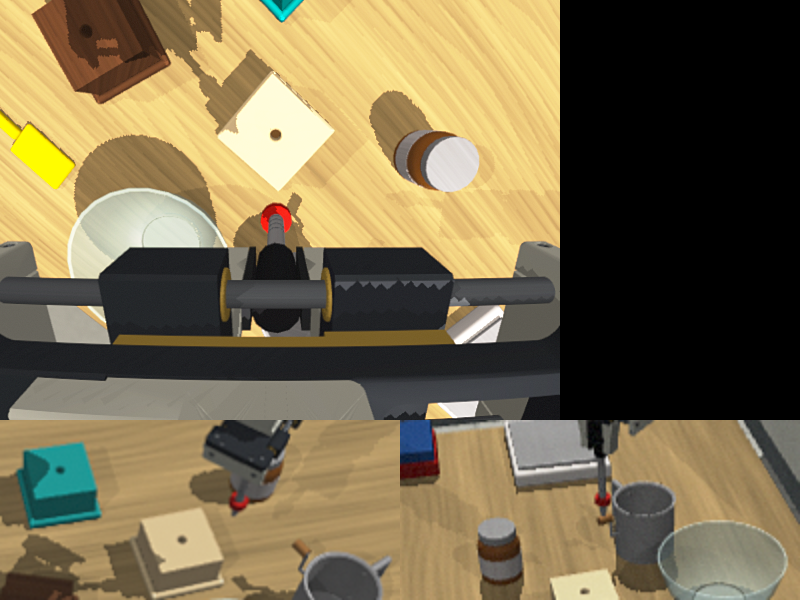

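The wrist view shows the beech hole at (276,135), predicted at (276,136), and the gauge hanging upright with its collar at (277,217). I compute both points in the same camera, go above the mouth, and check again from near.

```bash
cat > b.py <<'E'
from rig import robot
from h import *; from o import *
c=robot.camera_info("wrist"); O=ori(-1)
def hole(P,nr):
    p=P.astype(int).sum(2); x,y=np.round(nr).astype(int); w=p[y-11:y+12,x-11:x+12]; m=np.zeros(p.shape,bool); m[y-11:y+12,x-11:x+12]=w<(np.median(w)+w.min())/2
    return blob(m,nr,10)
def red(P):
    h=cv2.cvtColor(P,cv2.COLOR_RGB2HSV); m=cv2.inRange(h,(0,170,70),(4,255,255))|cv2.inRange(h,(175,170,70),(180,255,255))
    return blob(m,np.array([277,217]),60)
def meas(P,T,tcpz,nr):
    ce,s,_=hole(P,nr); b=plane(*ray(c,ce,T),.07); rc,rs,_=red(P); k=plane(*ray(c,rc,T),tcpz-.122+.032)
    print("hole px",ce.round(1),s,b.round(4),"collar px",rc.round(1),rs,k.round(4)); return b,k
if __name__=="__main__":
    z=np.load("w2.npz"); tcp=robot.read_position(); b,k=meas(z["p"],z["T"],tcp[2],np.array([276,135]))
    off=k-tcp; print("collar-tcp",off.round(4))
    robot.goto([b[0],b[1],.235],O); robot.servo_line([b[0],b[1],.212],speed=.06); robot.dwell(.3)
    print(robot.read_position(),robot.read_t(),robot.read_force())
    T=wristT(robot); P,_=robot.grab_frame("wrist"); S=[robot.grab_frame(n)[0] for n in("scene","side")]; np.savez("s3.npz",w=P,T=T,scene=S[0],side=S[1])
    big=np.zeros((600,800,3),np.uint8); cv2.resize(P[100:320,130:430],(400,293),dst=big[:293,:400])
    for i,(n,im) in enumerate(zip(("scene","side"),S)):
        u,v=np.round(proj(robot.camera_info(n),np.r_[b[:2],.085])).astype(int); big[300:600,400*i:400*i+400]=cv2.resize(im[v-30:v+30,u-40:u+40],(400,300),interpolation=cv2.INTER_CUBIC); print(n,u,v,proj(robot.camera_info(n),b),proj(robot.camera_info(n),np.r_[b[:2],.09]))
    cv2.imwrite("pics/s3.png",big[:,:,::-1])
E
python3 b.py
```

```text
hole px [275.2 134.4] [270 129  11  11  94] [0.519 0.226 0.07 ] collar px [275.8 215.6] [261 204  31  29 461] [0.561  0.2688 0.215 ]
collar-tcp [-0.0005 -0.0014 -0.09  ]
[0.51914692 0.2261081  0.21229725] 12.3417 [ 1.01092453  1.82539937 -1.20748099]
scene 351 186 [350.20965554 188.5542921 ] [351.24007585 184.85388263]
side 242 172 [242.14535366 175.80670528] [241.852603   171.01975293]
```

View pics/s3.png

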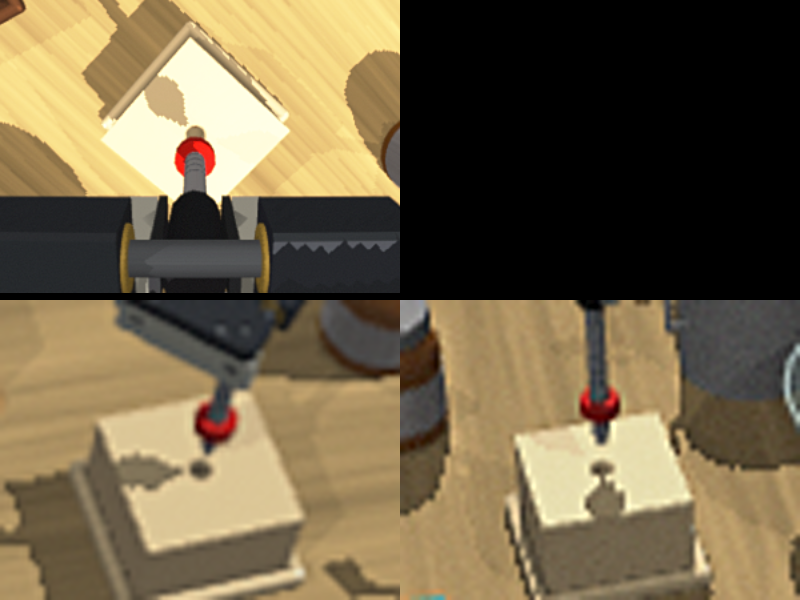

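The tip is directly over the beech mouth. The tip-to-hole pixel offsets match what aligned points would give in both views: scene about (+1.6,−3) against an expected (+1,−3.7), and side (0,−4.8) against (−0.3,−4.8). Now a force-guarded descent in small steps.

```bash
cat > d.py <<'E'
from rig import robot
import numpy as np, json
F=lambda n=4:np.mean([(robot.dwell(.01),robot.read_force())[1] for _ in range(n)],0)
p=robot.read_position(); base=F(10); print("base",base.round(2),robot.read_t())
x,y,z=.5190,.2260,.212; log=[]; hit=0; i=0
while z>.122+.07-.056 and robot.read_t()<40:
    deep=.192-z                      # commanded depth of the tip
    st=.001 if deep<.034 else .0004
    z-=st; robot.servo_line([x,y,z],speed=.02)
    f=F(2)-base; i+=1
    if i%8==0 or f[2]>6: print(round(robot.read_t(),2),"depth",round((.192-z)*1e3,1),"act",round((.192-robot.read_position()[2])*1e3,1),"dF",f.round(1))
    lim=7 if deep<.022 else 9
    if f[2]>lim or np.hypot(f[0],f[1])>8: print("stop");break
json.dump(dict(x=x,y=y,z=z,base=base.tolist()),open("st.json","w"))
robot.dwell(.2);print((F(5)-base).round(2),robot.read_t(),robot.read_grip_width()*88)
E
python3 d.py
```

```text
base [-0.02  0.08 -1.6 ] 12.575
14.71 depth -12.0 act -11.9 dF [ 0.4  0.2 -0.8]
16.84 depth -4.0 act -3.9 dF [-0.4 -0.9  0.6]
18.98 depth 4.0 act 4.1 dF [0.3 0.4 0.4]
21.11 depth 12.0 act 12.1 dF [-0.4 -0.8 -1. ]
23.24 depth 20.0 act 20.1 dF [-0.8 -1.5 -0.1]
25.38 depth 28.0 act 28.1 dF [-1.8 -1.6  4.1]
27.51 depth 34.8 act 34.8 dF [-1.8 -1.3  4.8]
29.64 depth 38.0 act 38.0 dF [-1.8 -1.5  4.5]
31.77 depth 41.2 act 41.2 dF [-1.6 -1.7  4.1]
33.91 depth 44.4 act 44.4 dF [-2.1 -1.7  4.3]
36.04 depth 47.6 act 47.6 dF [-2.3 -1.7  4.9]
38.17 depth 50.8 act 50.9 dF [-2.1 -1.7  3.6]
39.24 depth 52.4 act 52.3 dF [-1.8 -2.6  6.5]
39.51 depth 52.8 act 52.3 dF [-4.3 -2.5  8.6]
39.77 depth 53.2 act 52.3 dF [-4.3 -3.  11.7]
stop
[-4.43 -2.48 11.17] 40.0167 21.833318450460148
```

It bottomed at about 52.3 mm: the position stalled and the force rose past the 4 to 5 N collar drag. Now press to about 14 N total (about 10 N on the tip), hold, relax, release, withdraw upward and check.

```bash
cat > e.py <<'E'
from rig import robot
from h import *
import json
s=json.load(open("st.json")); x,y,z=s["x"],s["y"],s["z"]; base=np.array(s["base"])
F=lambda n=4:np.mean([(robot.dwell(.01),robot.read_force())[1] for _ in range(n)],0)-base
z-=.0004; robot.servo_line([x,y,z],speed=.02); f=F(5); print("press",f.round(2))
if f[2]<12.5: z-=.0003; robot.servo_line([x,y,z],speed=.02)
t=robot.read_t()
while robot.read_t()-t<2.2:
    robot.dwell(.3); f=F(3); print(round(robot.read_t(),2),f.round(1))
    if f[2]<9.5: z-=.0003; robot.servo_line([x,y,z],speed=.02)
print("act depth",(.192-robot.read_position()[2])*1e3)
z+=.0010; robot.servo_line([x,y,z],speed=.02); print("relaxed",F().round(2))
robot.move_gripper(.6); print("open",robot.read_t(),robot.read_grip_width(),F().round(2))
robot.servo_line([x,y,z+.10],speed=.1); print(robot.read_t(),robot.read_position(),F().round(2))
S=[robot.grab_frame(n)[0] for n in("scene","side")]; np.savez("s4.npz",scene=S[0],side=S[1])
big=np.zeros((300,800,3),np.uint8)
for i,(n,im) in enumerate(zip(("scene","side"),S)):
    u,v=np.round(proj(robot.camera_info(n),np.array([x,y,.10]))).astype(int); big[:,400*i:400*i+400]=cv2.resize(im[v-36:v+36,u-48:u+48],(400,300),interpolation=cv2.INTER_CUBIC)
cv2.imwrite("pics/s4.png",big[:,:,::-1]); print(robot.read_t())
E
python3 e.py
```

```text
press [-5.07 -2.29 13.49]
40.63 [-5.  -2.4 14.2]
40.96 [-4.8 -2.6 13.8]
41.28 [-5.2 -2.5 14.2]
41.61 [-5.4 -2.9 14.4]
41.93 [-5.  -2.5 14.4]
42.26 [-5.4 -2.3 13.6]
42.58 [-5.6 -2.  13.7]
act depth 52.379787421293514
relaxed [-3.67 -2.25  8.49]
open 43.6083 0.6015823647058017 [ 0.19 -0.18  1.39]
44.7917 [0.5186356  0.22580056 0.23864233] [ 0.23 -0.05  1.36]
44.925
```

View pics/s4.png

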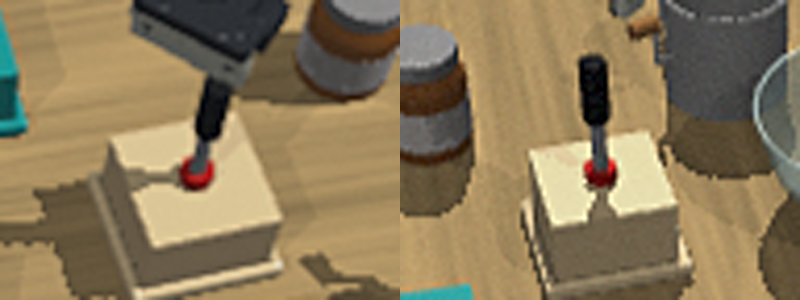

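The gauge stands upright and free in the beech foot, with the red collar down on the wood at crop (197,172) and (600,172). The fingers are 55 mm above the handle. Handing in.

```bash
python3 -c "
from rig import robot
robot.job_done(); print(robot.read_t())"
```

```text
the job is handed in; nothing more can be done
the job is handed in; nothing more can be done
```

The gauge now stands released and upright in your beech foot, bottomed out, with the red collar down on the wood for you to read. I handed the job in at about 45 s; the system gave no verdict.

- **Depth:** the arm puts the hole at about 52 mm. This comes from the arm's position and an assumed seating height in the holder, so it could be off by about 2 mm. The collar reading is the one to trust.
- **Bottoming out:** the collar drag of 4 to 5 N began somewhere between 20 and 28 mm. At about 52.3 mm the rod stopped moving and the force climbed, which is the real bottom.
- **Press:** I held 13.6 to 14.4 N at the wrist for over 2 s. Less about 4 N of drag, that is roughly 10 N on the tip, and even the full reading is well under the 25 N dent limit. There was also a steady 5 to 6 N sideways load from a small misalignment, which went away on release.
- **Last checks:** both camera views show the gauge upright with the collar on the wood. The gripper ended about 55 mm above the handle with no sideways load. The vertical force reading changed by 1.4 N, which fits the gauge's weight having left the gripper.
- **Surroundings:** the gauge was carried above the walnut foot, and I saw no contact with it. I did not re-measure the other objects one by one at the end.

One thing disagreed with the description: the beech foot's top measured at 70 mm in total, not 70 plus 15 mm, so I used 70.

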